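# Refit the magnifier's lens arm and swing it over the dish

## Robot

A 6-joint arm with a two-finger parallel gripper is mounted at the origin on a cart in front of the work surface, level with it; the furniture and walls round the work are solid. World frame = base frame: x ahead of the robot, y to its left, z up, the work surface at z = 0. Lengths are in m, angles in rad, forces in N, time in s.
With the tool pointing down it reaches from about 0.15 to 0.775 m from the base axis. Payload 6.1 kg.
Tool frame: the origin (TCP) lies where the fingers leave the gripper's body, on its centre line; the fingertips stand r.tip_extent ahead of it and the grasp point (between the pads) lies 54 mm ahead of it (r.tip_extent is the distance from the TCP to the fingertips, in m); z points along the fingers, y is the line along which they close (so a half turn about z gives the same grasp; the last joint's range is limited). The gripper opens to 85 mm and grips with 20 to 120 N. Pads are 22 mm wide; open, the fingers measure 114 mm over their backs; the gripper's body (76 mm by 85 mm) begins 54 mm behind the grasp point. The pads swing forward as they close: fully open they stand 13 mm farther back than shut.
Start: joints at [-1.101, 0.126, -0.04, 1.405, 0, 1.571], TCP at [0.238, -0.468, 0.304] pointing down, gripper open.
Joint ranges: [-2.72, 2.72], [-0.95, 1.95], [-1.27, 1.35], [-1.78, 2.02], [-1.46, 1.47], [-3.14, 3.14]. Speed limits (rad/s): [2.39, 2.39, 3.01, 3.14, 3.14, 3.14].

## Interface

Orientations are given as a unit quaternion [w, x, y, z].
In Python, from workcell import sensors, optics, workorder, r gives the robot as it stands.
- The arm moves only by the tool step_arm, never from a script. Its argument "series" is a list of rows, each an object with "rotation": the turn, a rotation vector about the tool's x, y, z each as a share of 0.1 rad, from -1 to 1, a list of three; "xyz": the shift along the tool's x, y, z each as a share of 25 mm, from -1 to 1, a list of three; "grip": the finger opening in mm, from 0 to 85.4. A call has 1 to 12 rows; each row shifts and turns the commanded pose from where the row before left it, along the tool's axes as they then stand; what a row does not reach is not made up. A row lasts 1/10 s, in which the tool goes at most 50 mm and 8.59 degrees, less where a joint would pass 70% of its speed; a pose out of reach is approached as far as the arm can. A call with a number of a shift or a turn outside -1 to 1 is refused whole. A call with a gripper value outside its range is refused whole. The fingers move at their own pace and stop on an object; "squeeze" is the grip in N (left out, the last holds). Time passes only in rows, so rows that do not move let the fingers close. It gives the time, the measured TCP pose, the force, the opening and the grip force at its end, in the units of the state.
- sensors.get_state(): the state, without advancing time (a new reading comes with each control period).
- optics.get_image(name): name is "scene" or "top" or "wrist"; returns (picture, depth): 384x512x3 uint8, red, green, blue; 384x512 float32, m along the optical axis (not along the pixel's ray), 0 where there is no reading.
- optics.camera_info(name): a dict with "mtx" (3x3 intrinsics, pixels), "view" (4x4, takes a point from world to camera coordinates); the wrist camera has in their place "hand_eye" (4x4, takes a point from camera to tool coordinates, whose origin is the TCP and whose axes are the flange's). Camera axes: x right, y down, z forward; pixel columns grow to the right and rows downward; lengths in m; the calibration is good to about 2 mm. A picture is of the moment at which its call begins: read the wrist's pose just before it. camera_info takes no time and is no camera call.
- workorder.close_job(): hands the job in; it is judged then, once.
The state is a dict: "time_s": time; "joint_positions": joint angles; "joint_velocities": joint speeds; "joint_efforts": joint torques, N m; "tcp_pos": TCP position; "eef_rot": TCP orientation; "contact_force": force on the tool from outside, world axes, zero at the start; "ft_torque": the same for the moment, N m; "width": finger opening in m; "gripper_force": force on a finger pad.
Only numpy, scipy, OpenCV 4.12 (cv2) and the standard library are available. Lean on these libraries where they do the work, as an engineer would, in place of code of your own. Each camera call takes 0.05 s, during which the arm holds its last target. There are 200 camera calls.

## Task

The lens arm is off its bench magnifier: turn it so that the keyway in its hub matches the key on the stand's spindle, slide it down the spindle until it is fully home on the shoulder, then swing it round so that the lens stands centred over the petri dish (within about a centimetre) and let go. Swing it the way that is clear of the tall bottle; do not knock or shift the two bottles, the vial or the dish.

Things in the scene. Friction and masses are not known exactly. Their poses are not given: they have to be found in the camera images.
- lensarm_grip (a point): Loose magnifier arm, aluminium and grey plastic, 0.2 kg (+-20 %), 177 mm long, lying flat on its hub and lens rim. Point: middle of its bar, 19 mm above the underside. Bar 14 mm wide, 14 high (12 to 26 mm above the underside), free for 53 mm between hub and rim; it balances about 32 mm from here towards the hub. Its +x points along the bar from hub to lens, z up.
- lensarm_hub (a point): Centre of the underside of the arm's hub, 52 mm behind lensarm_grip (-x), same axes. Hub: ring 52 mm in diameter, 40 mm high, through bore 21.6 mm in diameter with a keyway 10 mm wide cut out to 19 mm from the axis, on the side away from the lens (-x). Nothing of the arm reaches below the hub's underside.
- lensarm_lens (a point): Centre of the arm's round lens, 63 mm ahead of lensarm_grip (+x), 115 mm from the hub axis, 14 mm above the underside; same axes. Lens rim: 72 mm outer diameter, 26 mm high, underside level with the hub's.
- seat (a point): Centre of the spindle's shoulder (50 mm diameter), 70 mm above the worktop, where the hub's underside rests when home; z up the spindle. Above it: shaft 20 mm in diameter, 42 mm high, top 6 mm tapered to 13 mm; key 8 mm wide, out to 18 mm from the axis, on this frame's -x side, its round top 25 mm above the shoulder. Frame turns with the spindle: the hub fits only with arm +x along this +x (slack 6 deg).
- spindle (a joint): Turning angle of the spindle in the stand (rad), anticlockwise from above positive, travel -6.2 to 6.2, start -0.75 to 0.75. It turns against friction of about 0.15 N m and stays where it is left. Stand below the shoulder: column 28 mm, foot 92 mm in diameter.
- dish_centre (a point): Centre of a petri dish 59 mm in diameter and 15 mm high, fixed on a 68 mm round tray on a stiff collar of the stand; this point is half-way up it, 35 mm above the worktop and 115 mm from the spindle axis, below the circle that the lens describes (dish top 42 mm, seated lens rim 70 to 96 mm above the worktop).
- tall_bottle_mid (a point): Brown bottle with black cap, 60 mm in diameter, 118 mm tall, standing beside the stand, about 115 mm from the spindle axis; point half-way up. It is in the way of the lens on its side of the stand. To be left alone.
- vial_mid (a point): Small stoppered vial, 23 mm in diameter, 40 mm tall, on the other side of the stand, about 115 mm from the spindle axis; the seated lens passes above it. Point half-way up. To be left alone.
- side_bottle_mid (a point): Bottle 43 mm in diameter, 82 mm tall, on the worktop beyond the loose arm; point half-way up. To be left alone.

How it is judged:
By the outcome, as a careful person would: the job done as asked, in the order asked, and still so for the second after the job is handed in, with the robot touching nothing.
It also fails if it takes over 72 s, if anything falls off the work surface, if the arm or the gripper's body presses on something with over 40 N, if the wrist force passes 120 N, or if a joint passes its speed limit or range.

## Working session

There is one attempt and no reset: what is moved stays moved. The work goes in short steps, Python scripts to look and compute and a tool call to move; the robot and the scene stay as the last step left them, time stands still between calls to the robot, and variables do not carry over. Pictures are saved under pics/ and viewed, at most 10 in all, crops included, and the job is handed in when it is done.

Besides the shell and the picture viewer there is one more tool, called by a JSON object that holds its "op" and its "data". step_arm: Moves the arm, as the interface text tells. Its arguments: {"type":"object","properties":{"series":{"type":"array"},"squeeze":{"type":"number"}},"required":["series"]}

```bash
mkdir -p pics; ls
cat > h.py <<'E'
import numpy as np,cv2
from workcell import sensors,optics,workorder,r
from scipy.spatial.transform import Rotation as R
def cam(n):
    i=optics.camera_info(n);K=np.array(i['mtx'])
    if 'view' in i: T=np.linalg.inv(np.array(i['view']))
    else:
        s=sensors.get_state();q=s['eef_rot'];M=np.eye(4);M[:3,:3]=R.from_quat([q[1],q[2],q[3],q[0]]).as_matrix();M[:3,3]=s['tcp_pos'];T=M@np.array(i['hand_eye'])
    p,d=optics.get_image(n);return K,T,p,d
def cloud(K,T,d):
    v,u=np.mgrid[:d.shape[0],:d.shape[1]]
    P=np.stack([(u-K[0,2])/K[0,0]*d,(v-K[1,2])/K[1,1]*d,d],-1)
    return P@T[:3,:3].T+T[:3,3]
E
python3 - <<'E'
from h import *
for n in('scene','top'):
    K,T,p,d=cam(n);np.savez(n,K=K,T=T,p=p,d=d)
    cv2.imwrite(f'pics/{n}0.png',cv2.resize(p[...,::-1],None,fx=1.5,fy=1.5));print(n,T[:3,3],T[:3,2])
print(sensors.get_state(),r.tip_extent)
E
```

```text
pics
scene [0.24174204 0.62550093 0.69617321] [ 0.36746091 -0.71414652 -0.59579126]
top [ 0.56098655 -0.12183597  0.97574148] [ 0.07006633 -0.04221535 -0.99664867]
{'time_s': 0.1, 'joint_positions': array([-1.10097169e+00,  1.26362909e-01, -4.05105495e-02,  1.40539928e+00,
        1.03006769e-06,  1.57079667e+00]), 'joint_velocities': array([-0.00036288, -0.00063654,  0.00166731, -0.00137653,  0.00028225,
       -0.00088722]), 'joint_efforts': array([ 9.44724593e-05, -4.36901736e+01,  3.53607595e+01,  1.36532358e-02,
        3.82119356e-05, -7.83230291e-06]), 'tcp_pos': array([ 0.23756603, -0.46788374,  0.30318196]), 'eef_rot': array([-7.18048706e-04,  9.72534529e-01,  2.32757483e-01, -1.71321864e-04]), 'contact_force': array([0.46915855, 0.72627755, 0.7439962 ]), 'ft_torque': array([ 0.02065544, -0.04790119,  0.05361225]), 'gripper_force': 0.0, 'width': 0.08560989662862348} 0.0726
```

View pics/top0.png

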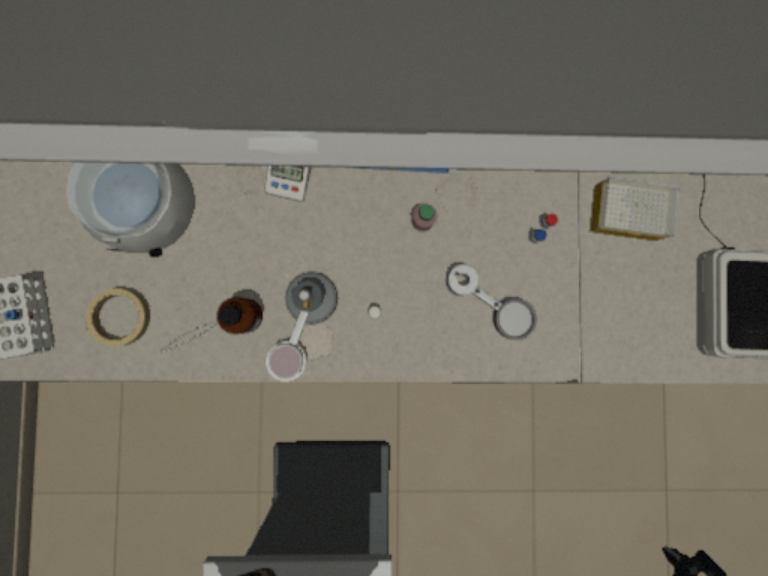

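View pics/scene0.png

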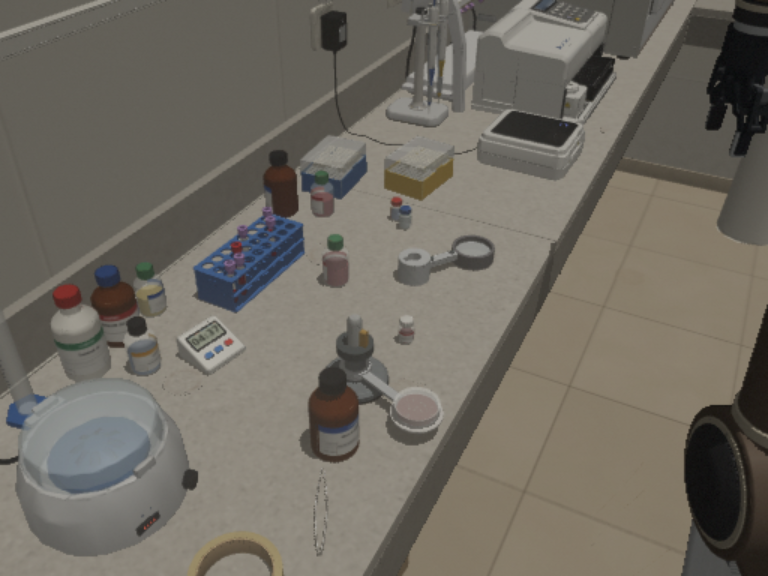

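The top picture (1.5x) shows the hub at about (463,279), lens (515,318), spindle (305,296) with orange key just below it, dish (286,361), tall bottle (238,315), vial (375,312) and side bottle (424,215). The scene view agrees.

Run:
```python
from h import *
f=np.load('top.npz');W=cloud(f['K'],f['T'],f['d']);p=f['p']
print(f['K'][0,0])
def circ(name,u,v,rad,z0,z1):
    v0,u0=int(v/1.5),int(u/1.5);c=W[v0-rad:v0+rad+1,u0-rad:u0+rad+1].reshape(-1,3)
    m=(c[:,2]>z0)&(c[:,2]<z1);q=c[m][:,:2].astype(np.float32)
    (cc,rr)=cv2.minEnclosingCircle(q);print(name,m.sum(),'mean',q.mean(0),'circ',cc,rr,'z',np.median(c[m][:,2]))
circ('hub',463,279,14,.033,.05)
circ('lensrim',515,318,18,.02,.032)
circ('shaft',305,296,10,.085,.13)
circ('shoulder',308,290,16,.06,.078)
circ('dish',286,361,17,.03,.055)
circ('tall',232,315,18,.09,.13)
circ('vial',375,312,8,.03,.05)
circ('side',424,213,14,.06,.1)
g=np.load('scene.npz');W2=cloud(g['K'],g['T'],g['d'])
np.set_printoptions(precision=3,suppress=True)
# orange key pixels
for n,P,Wd in(('top',p,W),('scene',g['p'],W2)):
    hsv=cv2.cvtColor(P,cv2.COLOR_RGB2HSV)
    a=(hsv[...,0]>8)&(hsv[...,0]<24)&(hsv[...,1]>130)&(hsv[...,2]>60)
    a&=(Wd[...,2]>.07)&(Wd[...,2]<.11)&(np.abs(Wd[...,0]-.5)<.12)
    print(n,a.sum());print(np.c_[np.argwhere(a),Wd[a],P[a]][:40])
```

```text
369.86343632447506
hub 265 mean [ 0.6268126  -0.27557835] circ (0.6275747418403625, -0.27525460720062256) 0.026187801733613014 z 0.03895835272373194
lensrim 245 mean [ 0.56712276 -0.36046273] circ (0.5707582235336304, -0.359271764755249) 0.04896289110183716 z 0.024570375216403928
shaft 70 mean [ 0.59297454 -0.01602813] circ (0.5916327238082886, -0.01447037048637867) 0.013124682940542698 z 0.1079790788483303
shoulder 255 mean [ 0.59530044 -0.01590478] circ (0.595163881778717, -0.01441503781825304) 0.025052426382899284 z 0.06898292347833146
dish 463 mean [0.48704645 0.02283709] circ (0.4877742528915405, 0.0240669846534729) 0.030566230416297913 z 0.04123969109431114
tall 193 mean [0.5630259 0.0955862] circ (0.5632363557815552, 0.09677992016077042) 0.01868775673210621 z 0.11628193363263539
vial 55 mean [ 0.57044506 -0.12460715] circ (0.5706266164779663, -0.12459617108106613) 0.010567023418843746 z 0.03877200164673977
side 117 mean [ 0.7326313  -0.20705226] circ (0.7355374097824097, -0.2073928266763687) 0.01673956774175167 z 0.0801474983140451
top 105
[[201.    204.      0.586  -0.018   0
[... 3695 characters left out ...]
.086  81.     53.     39.   ]
 [272.    226.      0.547   0.112   0.084  82.     54.     39.   ]
 [272.    228.      0.545   0.11    0.083  82.     54.     40.   ]
 [272.    230.      0.542   0.107   0.082  82.     53.     40.   ]
 [272.    231.      0.541   0.106   0.082  82.     54.     40.   ]
 [273.    219.      0.558   0.117   0.081  80.     53.     39.   ]
 [273.    224.      0.55    0.115   0.084  82.     54.     40.   ]
 [273.    226.      0.546   0.115   0.085  82.     54.     40.   ]
 [274.    227.      0.545   0.113   0.081  82.     54.     40.   ]
 [275.    225.      0.547   0.117   0.082  82.     54.     40.   ]
 [275.    226.      0.545   0.116   0.082  82.     53.     40.   ]]
```

Run:
```python
from h import *
np.set_printoptions(precision=4,suppress=True)
i=optics.camera_info('wrist');print(i)
f=np.load('top.npz');W=cloud(f['K'],f['T'],f['d'])
c=W[160:235,290:370].reshape(-1,3);m=(c[:,2]>.012)&(c[:,2]<.034)&(c[:,0]<.605);q=c[m][:,:2].astype(np.float32)
h=np.array([.6272,-.2755]);v=q-h;a=np.degrees(np.arctan2(v[:,1],v[:,0]));d=np.hypot(*v.T)
for k in np.arange(.03,.16,.01):
    s=(d>k)&(d<k+.01);print(round(k,2),s.sum(),a[s].min() if s.any() else 0,a[s].max() if s.any() else 0,a[s].mean())
```

```text
{'mtx': array([[331.7698,   0.    , 252.0438],
       [  0.    , 331.7698, 192.7968],
       [  0.    ,   0.    ,   1.    ]]), 'hand_eye': array([[-0.0008, -0.9496, -0.3135,  0.0811],
       [ 1.    , -0.0009,  0.0001,  0.0001],
       [-0.0004, -0.3135,  0.9496, -0.0697],
       [ 0.    ,  0.    ,  0.    ,  1.    ]])}
0.03 8 -137.30847996786457 -127.43088856643627 -133.12681538194317
0.04 20 -134.20436225297348 -117.73236294239729 -127.5595229964958
0.05 23 -131.92412201528995 -117.97103635936405 -125.62263059486956
0.06 22 -131.24785651282906 -118.37368775079662 -125.19444085757782
0.07 22 -130.36685947563254 -120.43156760609162 -125.4332252043772
0.08 53 -138.8733648460167 -112.05660683402853 -125.70223053483146
0.09 78 -141.8236955351912 -108.05389292676158 -125.14175198896449
0.1 91 -143.2951124791765 -107.09897424740745 -124.53407532780871
0.11 107 -143.0075097335334 -107.19178066590284 -124.76964253840687
0.12 100 -142.0285010463408 -108.84059464580312 -124.92512228576774
0.13 99 -139.2606981133301 -111.26460602119641 -124.77402621676586
0.14 66 -134.95385351556263 -115.89319449510947 -124.87739259060808
0.15 0 0 0 nan<stdin>:8: RuntimeWarning: Mean of empty slice.
  ret = ret.dtype.type(ret / rcount)
```

{"op": "step_arm", "data": {"series": [{"rotation":[0,0,-0.98],"xyz":[0,0,0],"grip":85},{"rotation":[0,0,-0.98],"xyz":[0,0,0],"grip":85},{"rotation":[0,0,-0.98],"xyz":[0,0,0],"grip":85},{"rotation":[0,0,-0.98],"xyz":[0,0,0],"grip":85},{"rotation":[0,0,-0.98],"xyz":[0,0,0],"grip":60},{"rotation":[0,0,0],"xyz":[0.96,0.6,0],"grip":60},{"rotation":[0,0,0],"xyz":[0.96,0.6,0],"grip":60},{"rotation":[0,0,0],"xyz":[0.96,0.6,0],"grip":60},{"rotation":[0,0,0],"xyz":[0.96,0.6,0],"grip":60},{"rotation":[0,0,0],"xyz":[0.96,0.6,0],"grip":60},{"rotation":[0,0,0],"xyz":[0.96,0.6,0],"grip":60},{"rotation":[0,0,0],"xyz":[0.96,0.6,0],"grip":60}]}}

```text
time_s: 1.3
tcp_pos: [0.421, -0.3901, 0.3034]
eef_rot: [-0.0, 0.887, 0.462, -0.0]
contact_force: [0.3, -0.7, 0.1]
width: 0.0599
gripper_force: 0.0
```

{"op": "step_arm", "data": {"series": [{"rotation":[0,0,0],"xyz":[0.96,0.6,0],"grip":60},{"rotation":[0,0,0],"xyz":[0.96,0.6,0],"grip":60},{"rotation":[0,0,0],"xyz":[0.96,0.6,0],"grip":60},{"rotation":[0,0,0],"xyz":[0.96,0.6,0.5],"grip":60},{"rotation":[0,0,0],"xyz":[0.96,0.6,0.9],"grip":60},{"rotation":[0,0,0],"xyz":[0.96,0.6,0.9],"grip":60},{"rotation":[0,0,0],"xyz":[0.96,0.6,0.5],"grip":60},{"rotation":[0,0,0],"xyz":[0,0,0],"grip":60},{"rotation":[0,0,0],"xyz":[0,0,0],"grip":60}]}}

```text
time_s: 2.2
tcp_pos: [0.6024, -0.3129, 0.2328]
eef_rot: [-0.001, 0.887, 0.462, -0.001]
contact_force: [-0.4, 0.8, -0.5]
width: 0.0603
gripper_force: 0.0
```

```bash
cat >> h.py <<'E'
def pose():
    s=sensors.get_state();q=s['eef_rot'];return np.array(s['tcp_pos']),R.from_quat([q[1],q[2],q[3],q[0]])
E
python3 - <<'E'
from h import *
np.set_printoptions(precision=4,suppress=True)
K,T,p,d=cam('wrist');np.savez('w1',K=K,T=T,p=p,d=d)
W=cloud(K,T,d)
cv2.imwrite('pics/w1.png',p[...,::-1])
m=(W[...,2]>.036)&(W[...,2]<.045)&(np.hypot(W[...,0]-.627,W[...,1]+.275)<.035)
print(m.sum(),cv2.minEnclosingCircle(W[m][:,:2].astype(np.float32)),np.median(W[m],0))
# bar edge: points in z .022-.03
m=(W[...,2]>.022)&(W[...,2]<.030);q=W[m];h=np.array([.6272,-.2755]);dd=np.hypot(*(q[:,:2]-h).T)
b=q[(dd>.035)&(dd<.075)];print(len(b),cv2.fitLine(b[:,:2].astype(np.float32),cv2.DIST_L2,0,.01,.01).ravel(),np.median(b,0))
l=q[(dd>.078)];
if len(l):print('lens',len(l),cv2.minEnclosingCircle(l[:,:2].astype(np.float32)))
E
```

```text
2733 ((0.6298177242279053, -0.2756766080856323), 0.026109740138053894) [ 0.6292 -0.276   0.0397]
675 [ 0.5899  0.8075  0.5979 -0.3212] [ 0.5981 -0.3211  0.0257]
lens 2562 ((0.634151816368103, -0.37911751866340637), 0.26099514961242676)
```

View pics/w1.png

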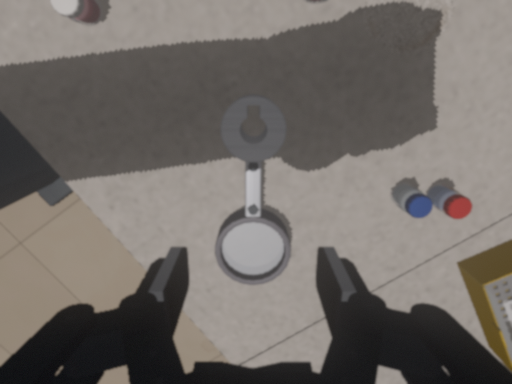

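Wrist view: hub at (253,129), lens at (253,249), bar straight down the tool's x axis between the fingers. Descend and grip.

{"op": "step_arm", "data": {"series": [{"rotation":[0,0,0],"xyz":[0.09,0.04,0.9],"grip":50},{"rotation":[0,0,0],"xyz":[0,0,0.95],"grip":50},{"rotation":[0,0,0],"xyz":[0,0,0.95],"grip":50},{"rotation":[0,0,0],"xyz":[0,0,0.95],"grip":50},{"rotation":[0,0,0],"xyz":[0,0,0.95],"grip":50},{"rotation":[0,0,0],"xyz":[0,0,0.95],"grip":50},{"rotation":[0,0,0],"xyz":[0,0,0.55],"grip":50},{"rotation":[0,0,0],"xyz":[0,0,0],"grip":50},{"rotation":[0,0,0],"xyz":[0,0,0],"grip":50}]}}

```text
time_s: 3.15
tcp_pos: [0.6045, -0.3127, 0.0801]
eef_rot: [0.0, 0.887, 0.461, 0.0]
contact_force: [-0.6, -0.4, 0.0]
width: 0.05
gripper_force: 0.0
```

{"op": "step_arm", "data": {"series": [{"rotation":[0,0,0],"xyz":[0,0,0],"grip":30},{"rotation":[0,0,0],"xyz":[0,0,0],"grip":20},{"rotation":[0,0,0],"xyz":[0,0,0],"grip":12},{"rotation":[0,0,0],"xyz":[0,0,0],"grip":5},{"rotation":[0,0,0],"xyz":[0,0,0],"grip":5},{"rotation":[0,0,0],"xyz":[0,0,0],"grip":5},{"rotation":[0,0,0],"xyz":[0,0,0],"grip":5}], "squeeze": 100}}

```text
time_s: 3.85
tcp_pos: [0.6052, -0.3124, 0.0805]
eef_rot: [0.001, 0.887, 0.462, 0.001]
contact_force: [-1.0, -0.2, 7.9]
width: 0.0114
gripper_force: 98.6
```

{"op": "step_arm", "data": {"series": [{"rotation":[0,0,0],"xyz":[0,0,-0.3],"grip":5},{"rotation":[0,0,0],"xyz":[0,0,-0.6],"grip":5},{"rotation":[0,0,0],"xyz":[0,0,-0.9],"grip":5},{"rotation":[0,0,0],"xyz":[0,0,-0.9],"grip":5},{"rotation":[0,0,0],"xyz":[0,0,-0.9],"grip":5},{"rotation":[0,0,0],"xyz":[0,0,-0.9],"grip":5},{"rotation":[0,0,0],"xyz":[0,0,-0.7],"grip":5},{"rotation":[0,0,0],"xyz":[0,0,-0.4],"grip":5},{"rotation":[0,0,0],"xyz":[0,0,0],"grip":5}]}}

```text
time_s: 4.75
tcp_pos: [0.6051, -0.3123, 0.2211]
eef_rot: [0.001, 0.887, 0.462, 0.001]
contact_force: [1.0, -0.1, -1.9]
width: 0.0118
gripper_force: 97.8
```

```bash
cat >> h.py <<'E'
def hubfit(W,c,z0,z1,rad=.04):
    m=(W[...,2]>z0)&(W[...,2]<z1)&(np.hypot(W[...,0]-c[0],W[...,1]-c[1])<rad);q=W[m]
    pl=np.linalg.lstsq(np.c_[q[:,:2]-c,np.ones(len(q))],q[:,2],rcond=None)[0]
    return m.sum(),cv2.minEnclosingCircle(q[:,:2].astype(np.float32)),q.mean(0),'slopes',pl
E
python3 - <<'E'
from h import *
np.set_printoptions(precision=4,suppress=True)
t,q=pose();print(t,q.as_matrix()[:,2],sensors.get_state()['contact_force'],sensors.get_state()['joint_positions'])
K,T,p,d=cam('wrist');np.savez('w2',K=K,T=T,p=p,d=d);W=cloud(K,T,d)
c=t[:2]+.044*np.array([.5736,.8192])
print(hubfit(W,c,.13,.21))
K2,T2,p2,d2=cam('top');W2=cloud(K2,T2,d2);print('top',hubfit(W2,c,.13,.20,.035))
cv2.imwrite('pics/w2.png',p[...,::-1])
E
```

```text
[ 0.6051 -0.3123  0.2211] [ 0.0027 -0.0014 -1.    ] [ 0.9556 -0.0702 -1.937 ] [-0.4765  0.4327  0.1842  1.3192 -0.      1.7052]
(np.int64(20308), ((0.6253968477249146, -0.28184807300567627), 0.034026216715574265), array([ 0.6267, -0.2824,  0.1797]), 'slopes', array([-0.0896, -0.1391,  0.1785]))
top (np.int64(460), ((0.6259397268295288, -0.2786801755428314), 0.029821380972862244), array([ 0.6274, -0.2742,  0.1725]), 'slopes', array([ 0.0724, -0.1356,  0.173 ]))
```

View pics/w2.png

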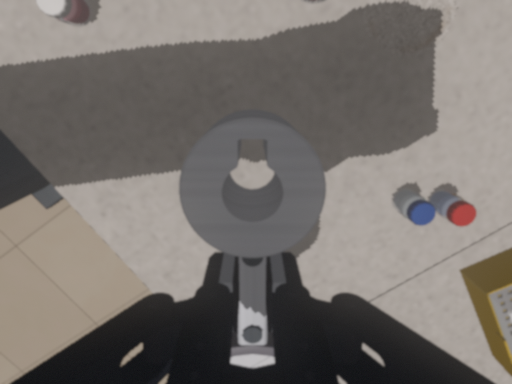

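The arm is held; the hub top is at (253,185), radius about 72 px, with the keyway pointing away from the gripper. Measuring hub tilt and offset.

```bash
cat >> h.py <<'E'
def hub(f,toolframe=True):
    """hub top face in tool frame from wrist image: ellipse centre + plane"""
    K,p,d=f['K'],f['p'],f['d'];he=np.array(optics.camera_info('wrist')['hand_eye'])
    W=cloud(K,he,d) # tool frame
    m=(np.hypot(W[...,0]-.045,W[...,1])<.03)&(W[...,0]>.022)&(W[...,2]>.03)&(W[...,2]<.052)
    q=W[m]
    for _ in range(6):
        pl=np.linalg.lstsq(np.c_[q[:,:2],np.ones(len(q))],q[:,2],rcond=None)[0]
        q=W[m];q=q[np.abs(q[:,2]-q[:,:2]@pl[:2]-pl[2])<.0015]
    c,rad=cv2.minEnclosingCircle(q[:,:2].astype(np.float32))
    b=q[q[:,0]>c[0]]
    return len(q),c,rad,pl,(q[:,1].min(),q[:,1].max(),q[:,0].max())
E
python3 - <<'E'
from h import *
np.set_printoptions(precision=4,suppress=True)
f=np.load('w2.npz');print(hub(f))
E
```

```text
(12213, (0.044381290674209595, 0.0005487095331773162), 0.02616044506430626, array([0.0043, 0.0017, 0.0408]), (np.float64(-0.025434137762437137), np.float64(0.026555603041242645), np.float64(0.0704689419992125)))
```

{"op": "step_arm", "data": {"series": [{"rotation":[0,0,-0.5],"xyz":[0,0,0],"grip":5},{"rotation":[0,0,-1],"xyz":[0,0,0],"grip":5},{"rotation":[0,0,-1],"xyz":[0,0,0],"grip":5},{"rotation":[0,0,-1],"xyz":[0,0,0],"grip":5},{"rotation":[0,0,-1],"xyz":[0,0,0],"grip":5},{"rotation":[0,0,-1],"xyz":[0,0,0],"grip":5},{"rotation":[0,0,-1],"xyz":[0,0,0],"grip":5},{"rotation":[0,0,-1],"xyz":[0,0,0],"grip":5},{"rotation":[0,0,-1],"xyz":[0,0,0],"grip":5},{"rotation":[0,0,-1],"xyz":[0,0,0],"grip":5},{"rotation":[0,0,-1],"xyz":[0,0,0],"grip":5},{"rotation":[0,0,-1],"xyz":[0,0,0],"grip":5}]}}

```text
time_s: 6.05
tcp_pos: [0.6041, -0.3118, 0.2171]
eef_rot: [-0.001, 0.491, 0.871, -0.0]
contact_force: [0.4, -0.4, -2.1]
width: 0.0119
gripper_force: 97.7
```

{"op": "step_arm", "data": {"series": [{"rotation":[0,0,-1],"xyz":[0,0,0],"grip":5},{"rotation":[0,0,-1],"xyz":[0,0,0],"grip":5},{"rotation":[0,0,-1],"xyz":[0,0,0],"grip":5},{"rotation":[0,0,-1],"xyz":[0,0,0],"grip":5},{"rotation":[0,0,-1],"xyz":[0,0,0],"grip":5},{"rotation":[0,0,-1],"xyz":[0,0,0],"grip":5},{"rotation":[0,0,-1],"xyz":[0,0,0],"grip":5},{"rotation":[0,0,-1],"xyz":[0,0,0],"grip":5},{"rotation":[0,0,-1],"xyz":[0,0,0],"grip":5},{"rotation":[0,0,-1],"xyz":[0,0,0],"grip":5},{"rotation":[0,0,-0.8],"xyz":[0,0,0],"grip":5},{"rotation":[0,0,-0.4],"xyz":[0,0,0],"grip":5}]}}

```text
time_s: 7.25
tcp_pos: [0.6041, -0.3118, 0.2171]
eef_rot: [-0.001, -0.045, 0.999, 0.001]
contact_force: [-0.3, 0.3, -1.7]
width: 0.0118
gripper_force: 97.7
```

{"op": "step_arm", "data": {"series": [{"rotation":[0,0,0],"xyz":[-0.1,0.4,0],"grip":5},{"rotation":[0,0,0],"xyz":[-0.22,0.87,0],"grip":5},{"rotation":[0,0,0],"xyz":[-0.22,0.87,0],"grip":5},{"rotation":[0,0,0],"xyz":[-0.22,0.87,0],"grip":5},{"rotation":[0,0,0],"xyz":[-0.22,0.87,0],"grip":5},{"rotation":[0,0,0],"xyz":[-0.22,0.87,0],"grip":5},{"rotation":[0,0,0],"xyz":[-0.22,0.87,0],"grip":5},{"rotation":[0,0,0],"xyz":[-0.22,0.87,0],"grip":5},{"rotation":[0,0,0],"xyz":[-0.22,0.87,0],"grip":5},{"rotation":[0,0,0],"xyz":[-0.22,0.87,0],"grip":5},{"rotation":[0,0,0],"xyz":[0,0,0],"grip":5},{"rotation":[0,0,0],"xyz":[0,0,0],"grip":5}]}}

```text
time_s: 8.45
tcp_pos: [0.6379, -0.1016, 0.2182]
eef_rot: [-0.001, -0.044, 0.999, 0.0]
contact_force: [0.1, -0.6, -2.9]
width: 0.0113
gripper_force: 97.9
```

Run:
```python
from h import *
np.set_printoptions(precision=4,suppress=True)
t,q=pose();print(t,q.as_matrix(),sensors.get_state()['joint_positions'])
K,T,p,d=cam('wrist');np.savez('w3',K=K,T=T,p=p,d=d);W=cloud(K,T,d)
print(hub(np.load('w3.npz')))
c=np.array([.595,-.0145])
near=np.hypot(W[...,0]-c[0],W[...,1]-c[1])
for z0,z1 in((.064,.074),(.104,.116)):
    m=(W[...,2]>z0)&(W[...,2]<z1)&(near<.035);q=W[m]
    print(m.sum(),cv2.minEnclosingCircle(q[:,:2].astype(np.float32)),q.mean(0))
hsv=cv2.cvtColor(p,cv2.COLOR_RGB2HSV);a=(hsv[...,0]>8)&(hsv[...,0]<26)&(hsv[...,1]>110)&(near<.03)&(W[...,2]>.085)
q=W[a];print('key',a.sum(),q.mean(0),np.median(q[q[:,2]>.092],0),q.min(0),q.max(0))
cv2.imwrite('pics/w3.png',p[...,::-1])
```

```text
[ 0.6379 -0.1016  0.2182] [[-0.996  -0.0889 -0.0013]
 [-0.0889  0.996   0.    ]
 [ 0.0012  0.0002 -1.    ]] [-0.1579  0.3675  0.0832  1.2877 -0.0002 -0.2468]
(11998, (0.04314417019486427, 0.0003348488826304674), 0.026170549914240837, array([0.0026, 0.0022, 0.0409]), (np.float64(-0.025693999413322212), np.float64(0.026307644861899668), np.float64(0.06921115473284209)))
2682 ((0.5970569252967834, -0.014331461861729622), 0.0254166629165411) [ 0.5952 -0.0212  0.0695]
965 ((0.5981853008270264, -0.014629799872636795), 0.00988670065999031) [ 0.5959 -0.0168  0.1096]
key 170 [ 0.5834 -0.0155  0.0938] [ 0.5834 -0.0153  0.0941] [ 0.579  -0.0185  0.0901] [ 0.5874 -0.0118  0.0963]
```

View pics/w3.png

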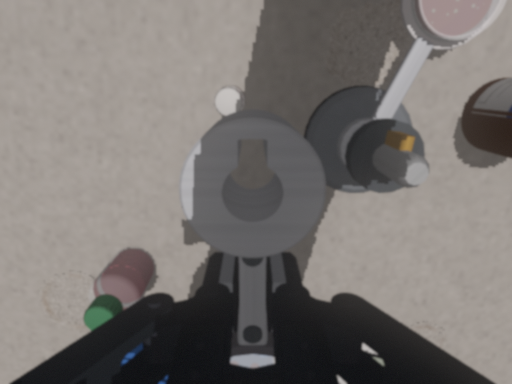

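Run:
```python
from h import *
from scipy.optimize import least_squares
np.set_printoptions(precision=4,suppress=True)
f=np.load('w3.npz');K,T,p,d=f['K'],f['T'],f['p'],f['d'];W=cloud(K,T,d)
near=np.hypot(W[...,0]-.597,W[...,1]+.0145)
m=(W[...,2]>.1095)&(near<.03);q=W[m];print('top',m.sum(),cv2.minEnclosingCircle(q[:,:2].astype(np.float32)),np.median(q[:,2]))
# shoulder outer edge fit: boundary pixels
m=(W[...,2]>.066)&(W[...,2]<.073)&(near<.028);q=W[m][:,:2];c0=np.array([.597,-.0145])
for c in(c0,):
    a=np.arctan2(*(q-c0).T[::-1]);b=[]
    for k in np.arange(-np.pi,np.pi,.12):
        s=(a>k)&(a<k+.12)
        if s.sum()>8:
            r_=np.hypot(*(q[s]-c0).T); 
            if r_.max()>.023:b.append(q[s][r_.argmax()])
b=np.array(b);s=least_squares(lambda x:np.hypot(*(b-x[:2]).T)-x[2],[.597,-.0145,.025],loss='soft_l1',f_scale=.0005);print('shoulder',len(b),s.x)
hsv=cv2.cvtColor(p,cv2.COLOR_RGB2HSV);a=(hsv[...,0]>8)&(hsv[...,0]<26)&(hsv[...,1]>90)&(near<.03)&(W[...,2]>.0925)
q=W[a];print(a.sum(),cv2.minAreaRect(q[:,:2].astype(np.float32)*1000),q[:,:2].mean(0))
for x in np.arange(.577,.590,.0015):
    s=np.abs(q[:,0]-x)<.00075
    if s.any():print(round(x,4),s.sum(),q[s][:,1].min(),q[s][:,1].max(),q[s][:,2].mean())
```

```text
top 574 ((0.6003766655921936, -0.015236908569931984), 0.006515583489090204) 0.11142685187752979
shoulder 45 [ 0.5969 -0.0145  0.0249]
167 ((583.1928100585938, -14.686697006225586), (8.674870491027832, 7.437812328338623), 0.8517988920211792) [ 0.5832 -0.015 ]
0.5785 8 -0.018465665196818914 -0.012503717236967915 0.09390259315105896
0.58 29 -0.01801178820170035 -0.011421247444503055 0.09384299488304242
0.5815 30 -0.01842216672496179 -0.011002364661649486 0.09421317284510325
0.583 27 -0.01769306307080483 -0.0113331389260303 0.09428114593016854
0.5845 27 -0.018097590559485677 -0.011810830964850805 0.09425741174177377
0.586 29 -0.01734503165307974 -0.011799822532478507 0.09426563001114255
0.5875 17 -0.017893310174147553 -0.01207286787811801 0.09445756110554471
```

Run:
```python
from h import *
np.set_printoptions(precision=4,suppress=True)
for n in('w3','top','scene'):
    f=np.load(n+'.npz');W=cloud(f['K'],f['T'],f['d']);near=np.hypot(W[...,0]-.597,W[...,1]+.0145)
    for z in(.08,.085,.09,.095,.1,.104,.106,.108,.109,.11,.111,.112):
        m=(W[...,2]>z)&(W[...,2]<z+.004)&(near<.03);q=W[m]
        if m.sum()>3:print(n,z,m.sum(),'x',q[:,0].min(),q[:,0].max(),'y',q[:,1].min(),q[:,1].max())
```

```text
w3 0.08 122 x 0.5788743282655381 0.605544768002502 y -0.024536119001036902 -0.010235972952382183
w3 0.085 131 x 0.5788843833516288 0.6055166252380026 y -0.024500336704893683 -0.010563646492011497
w3 0.09 208 x 0.5788939001907675 0.6053810270468188 y -0.02453792868849372 -0.010165811553259518
w3 0.095 121 x 0.5805942786377528 0.6052431644426348 y -0.02475267732562414 -0.012809273920535921
w3 0.1 109 x 0.5871133254376737 0.605126990929116 y -0.024894828700819757 -0.012970601008363308
w3 0.104 265 x 0.5871959304819403 0.6067506520160005 y -0.024678969536194972 -0.005031656972615081
w3 0.106 343 x 0.587375647447515 0.6066358825129305 y -0.02443412083522252 -0.005031656972615081
w3 0.108 581 x 0.5885103274034742 0.6054422687450581 y -0.023996513091880153 -0.006587342720954695
w3 0.109 598 x 0.5890208735802693 0.6045143235155763 y -0.02312285481973475 -0.008008439469663203
w3 0.11 527 x 0.5893439343577099 0.60405735391318 y -0.02301828994834257 -0.008031181797194004
w3 0.111 385 x 0.589994467886653 0.6034969260677392 y -0.021726727061388826 -0.008097681467928247
w3 0.112 119 x 0.5905617164
[... 1456 characters left out ...]
ne 0.104 26 x 0.585687225261019 0.604219244531143 y -0.017622614446302864 -0.0035364406272246907
scene 0.106 28 x 0.5871891276435104 0.604219244531143 y -0.021141340784616047 -0.0035364406272246907
scene 0.108 32 x 0.5884440980661021 0.6035086354889088 y -0.021141340784616047 -0.005801660111438345
scene 0.109 33 x 0.5884440980661021 0.6035086354889088 y -0.021141340784616047 -0.005801660111438345
scene 0.11 23 x 0.5884440980661021 0.6017334607604414 y -0.019590793068052115 -0.006300468227005029
scene 0.111 12 x 0.5884440980661021 0.5986701793637601 y -0.019590793068052115 -0.006300468227005029
scene 0.112 6 x 0.5907929367136855 0.5985361776676166 y -0.013091744921044257 -0.006300468227005029
```

{"op": "step_arm", "data": {"series": [{"rotation":[0,0,0.4],"xyz":[0,0,0],"grip":5},{"rotation":[0,0,0.35],"xyz":[0,0,0],"grip":5},{"rotation":[0,0,0],"xyz":[-0.02,0.3,0],"grip":5},{"rotation":[0,0,0],"xyz":[-0.02,0.6,0],"grip":5},{"rotation":[0,0,0],"xyz":[-0.02,0.6,0],"grip":5},{"rotation":[0,0,0],"xyz":[-0.02,0.6,0],"grip":5},{"rotation":[0,0,0],"xyz":[-0.02,0.6,0],"grip":5},{"rotation":[0,0,0],"xyz":[-0.02,0.5,0],"grip":5},{"rotation":[0,0,0],"xyz":[-0.02,0.3,0],"grip":5},{"rotation":[0,0,0],"xyz":[0,0,0.4],"grip":5},{"rotation":[0,0,0],"xyz":[0,0,0.4],"grip":5},{"rotation":[0,0,0],"xyz":[0,0,0],"grip":5}]}}

```text
time_s: 9.7
tcp_pos: [0.6396, -0.0155, 0.1963]
eef_rot: [-0.002, -0.006, 1.0, -0.0]
contact_force: [-0.2, 0.9, -2.0]
width: 0.0119
gripper_force: 97.9
```

Run:
```python
from h import *
np.set_printoptions(precision=4,suppress=True)
t,q=pose();print(t,q.as_matrix()[:,:2].T)
K,T,p,d=cam('wrist');np.savez('w4',K=K,T=T,p=p,d=d)
h=hub(np.load('w4.npz'));print(h)
print('hub world',t+q.apply([h[1][0],h[1][1],.081]))
cv2.imwrite('pics/w4.png',cv2.resize(p[80:300,130:380,::-1],None,fx=2.5,fy=2.5))
```

```text
[ 0.6396 -0.0155  0.1963] [[-0.9999 -0.0126  0.0037]
 [-0.0126  0.9999 -0.0001]]
(12017, (0.04313714802265167, 0.00040265830466523767), 0.02618062123656273, array([0.0034, 0.0025, 0.0408]), (np.float64(-0.025683802160980165), np.float64(0.026308425786730344), np.float64(0.06927230753997067)))
hub world [ 0.5961 -0.0157  0.1155]
```

View pics/w4.png

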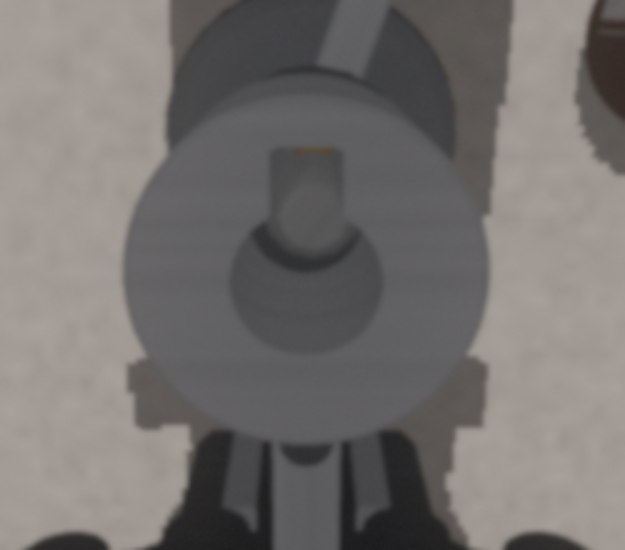

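The crop shows the shaft tip through the bore at (312,220) against hub axis column 306, and the orange key top at (315,150) in the keyway: about 1 mm off to the right, as measured. Correct that and start down.

{"op": "step_arm", "data": {"series": [{"rotation":[0,0,0],"xyz":[-0.03,0.04,0],"grip":5},{"rotation":[0,0,0],"xyz":[0,0,0],"grip":5},{"rotation":[0,0,0],"xyz":[0,0,0.15],"grip":5},{"rotation":[0,0,0],"xyz":[0,0,0.15],"grip":5},{"rotation":[0,0,0],"xyz":[0,0,0.15],"grip":5},{"rotation":[0,0,0],"xyz":[0,0,0],"grip":5}]}}

```text
time_s: 10.35
tcp_pos: [0.6409, -0.014, 0.1867]
eef_rot: [-0.001, -0.007, 1.0, 0.0]
contact_force: [-0.6, 0.3, -1.5]
width: 0.0119
gripper_force: 97.9
```

{"op": "step_arm", "data": {"series": [{"rotation":[0,0,0],"xyz":[0,0,0.12],"grip":5},{"rotation":[0,0,0],"xyz":[0,0,0.12],"grip":5},{"rotation":[0,0,0],"xyz":[0,0,0],"grip":5}]}}

```text
time_s: 10.65
tcp_pos: [0.6411, -0.014, 0.1811]
eef_rot: [-0.0, -0.007, 1.0, 0.0]
contact_force: [-0.7, -0.7, -2.9]
width: 0.0116
gripper_force: 97.9
```

{"op": "step_arm", "data": {"series": [{"rotation":[0,0,0],"xyz":[0,0,0.12],"grip":5},{"rotation":[0,0,0],"xyz":[0,0,0.12],"grip":5},{"rotation":[0,0,0],"xyz":[0,0,0.12],"grip":5},{"rotation":[0,0,0],"xyz":[0,0,0],"grip":5}]}}

```text
time_s: 11.05
tcp_pos: [0.641, -0.014, 0.172]
eef_rot: [-0.0, -0.007, 1.0, 0.0]
contact_force: [-1.0, -0.3, -2.4]
width: 0.0121
gripper_force: 97.9
```

{"op": "step_arm", "data": {"series": [{"rotation":[0,0,0],"xyz":[0,0,0.15],"grip":5},{"rotation":[0,0,0],"xyz":[0,0,0.15],"grip":5},{"rotation":[0,0,0],"xyz":[0,0,0.15],"grip":5},{"rotation":[0,0,0],"xyz":[0,0,0.15],"grip":5},{"rotation":[0,0,0],"xyz":[0,0,0.1],"grip":5},{"rotation":[0,0,0],"xyz":[0,0,0],"grip":5},{"rotation":[0,0,0],"xyz":[0,0,0],"grip":5}]}}

```text
time_s: 11.75
tcp_pos: [0.6413, -0.014, 0.1552]
eef_rot: [0.0, -0.007, 1.0, 0.0]
contact_force: [0.1, 0.4, -2.0]
width: 0.0122
gripper_force: 97.9
```

{"op": "step_arm", "data": {"series": [{"rotation":[0,0,0],"xyz":[0,0,0.08],"grip":5},{"rotation":[0,0,0],"xyz":[0,0,0.05],"grip":5},{"rotation":[0,0,0],"xyz":[0,0,0.03],"grip":5},{"rotation":[0,0,0],"xyz":[0,0,0],"grip":5}]}}

```text
time_s: 12.15
tcp_pos: [0.6413, -0.014, 0.151]
eef_rot: [-0.0, -0.007, 1.0, -0.0]
contact_force: [0.6, -0.3, -1.5]
width: 0.0114
gripper_force: 97.9
```

{"op": "step_arm", "data": {"series": [{"rotation":[0,0,0],"xyz":[0,0,0.03],"grip":5},{"rotation":[0,0,0],"xyz":[0,0,0.03],"grip":5},{"rotation":[0,0,0],"xyz":[0,0,0],"grip":5}]}}

```text
time_s: 12.45
tcp_pos: [0.6414, -0.014, 0.1504]
eef_rot: [0.0, -0.007, 1.0, -0.0]
contact_force: [-2.1, -0.4, 2.9]
width: 0.0113
gripper_force: 98.8
```

Contact with the shoulder at the expected height (underside about 0.070). I open the fingers slightly to form a loose cage for the swing and check the seating.

{"op": "step_arm", "data": {"series": [{"rotation":[0,0,0],"xyz":[0,0,0],"grip":24},{"rotation":[0,0,0],"xyz":[0,0,0],"grip":24},{"rotation":[0,0,0],"xyz":[0,0,0],"grip":24},{"rotation":[0,0,0],"xyz":[0,0,0.1],"grip":24},{"rotation":[0,0,0],"xyz":[0,0,0],"grip":24}]}}

```text
time_s: 12.95
tcp_pos: [0.6412, -0.014, 0.1466]
eef_rot: [-0.0, -0.007, 1.0, 0.0]
contact_force: [-0.3, -1.0, -0.3]
width: 0.024
gripper_force: 0.0
```

Run:
```python
from h import *
np.set_printoptions(precision=4,suppress=True)
t,q=pose();print(t,sensors.get_state()['joint_positions'])
K,T,p,d=cam('wrist');np.savez('w5',K=K,T=T,p=p,d=d)
h=hub(np.load('w5.npz'));print(h);print('hub world',t+q.apply([h[1][0],h[1][1],h[3]@[h[1][0],h[1][1],1]]))
```

```text
[ 0.6412 -0.014   0.1466] [-0.0219  0.3837 -0.0528  1.1349 -0.     -0.0351]
(13488, (0.042894404381513596, 0.0002056297817034647), 0.026183295994997025, array([0.0009, 0.0005, 0.0369]), (np.float64(-0.025745545183984295), np.float64(0.026308193839997964), np.float64(0.06895317469692648)))
hub world [ 0.5982 -0.0144  0.1096]
```

Seated: hub top at 0.1096, level. Swing clockwise (over the vial, away from the tall bottle).

{"op": "step_arm", "data": {"series": [{"rotation":[0,0,0.5],"xyz":[0.002,-0.087,0],"grip":24},{"rotation":[0,0,1],"xyz":[0.009,-0.174,0],"grip":24},{"rotation":[0,0,1],"xyz":[0.009,-0.174,0],"grip":24},{"rotation":[0,0,1],"xyz":[0.009,-0.174,0],"grip":24},{"rotation":[0,0,1],"xyz":[0.009,-0.174,0],"grip":24},{"rotation":[0,0,1],"xyz":[0.009,-0.174,0],"grip":24},{"rotation":[0,0,1],"xyz":[0.009,-0.174,0],"grip":24},{"rotation":[0,0,1],"xyz":[0.009,-0.174,0],"grip":24},{"rotation":[0,0,1],"xyz":[0.009,-0.174,0],"grip":24},{"rotation":[0,0,0.5],"xyz":[0.002,-0.087,0],"grip":24},{"rotation":[0,0,0],"xyz":[0,0,0],"grip":24}]}}

```text
time_s: 14.1
tcp_pos: [0.6254, -0.0482, 0.1472]
eef_rot: [0.0, 0.429, 0.903, 0.0]
contact_force: [1.9, 1.3, -1.2]
width: 0.024
gripper_force: 1.1
```

```bash
cat >> h.py <<'E'
def chk():
    np.set_printoptions(precision=4,suppress=True)
    t,q=pose();s=sensors.get_state();x=q.as_matrix()[:,0];print('tcp',t,'az theta',np.degrees(np.arctan2(-x[1],-x[0])),'j6',s['joint_positions'][5],'F',s['contact_force'])
    c=np.array([.5982,-.0144])-t[:2];c=q.inv().apply([*c,0]);print('axis in tool',c)
    K,T,p,d=cam('top');W=cloud(K,T,d)
    v=W[...,:2]-np.array([.5955,-.0145]);rr=np.hypot(v[...,0],v[...,1])
    m=(W[...,2]>.084)&(W[...,2]<.102)&(rr>.075)&(rr<.158);q2=W[m][:,:2].astype(np.float32)
    # exclude tall bottle
    q2=q2[np.hypot(q2[:,0]-.563,q2[:,1]-.097)>.04]
    if len(q2)>20:
        cc,rad=cv2.minEnclosingCircle(q2);w=np.array(cc)-[.5955,-.0145];print('lens',cc,rad,len(q2),'theta',np.degrees(np.arctan2(w[1],w[0])))
    return K,T,p,d
E
python3 -c "
from h import *
chk()"
```

```text
tcp [ 0.6254 -0.0482  0.1472] az theta -50.808592993629794 j6 0.809637365537326 F [ 1.8798  1.2577 -1.1791]
axis in tool [0.0434 0.0002 0.    ]
lens (0.6790222525596619, -0.09682203829288483) 0.03545233607292175 316 theta -44.585357981623574
```

{"op": "step_arm", "data": {"series": [{"rotation":[0,0,0.5],"xyz":[0.002,-0.087,0],"grip":24},{"rotation":[0,0,1],"xyz":[0.009,-0.174,0],"grip":24},{"rotation":[0,0,1],"xyz":[0.009,-0.174,0],"grip":24},{"rotation":[0,0,1],"xyz":[0.009,-0.174,0],"grip":24},{"rotation":[0,0,1],"xyz":[0.009,-0.174,0],"grip":24},{"rotation":[0,0,1],"xyz":[0.009,-0.174,0],"grip":24},{"rotation":[0,0,1],"xyz":[0.009,-0.174,0],"grip":24},{"rotation":[0,0,1],"xyz":[0.009,-0.174,0],"grip":24},{"rotation":[0,0,1],"xyz":[0.009,-0.174,0],"grip":24},{"rotation":[0,0,1],"xyz":[0.009,-0.174,0],"grip":24},{"rotation":[0,0,1],"xyz":[0.009,-0.174,0],"grip":24},{"rotation":[0,0,0],"xyz":[0,0,0],"grip":24}]}}

```text
time_s: 15.35
tcp_pos: [0.5822, -0.0557, 0.1474]
eef_rot: [0.001, 0.824, 0.567, -0.0]
contact_force: [2.6, -1.6, -0.7]
width: 0.0238
gripper_force: 1.1
```

```bash
python3 -c "
from h import *
chk()"
```

```text
tcp [ 0.5822 -0.0557  0.1474] az theta -110.94101805386993 j6 1.8414757146687502 F [ 2.6229 -1.628  -0.6923]
axis in tool [ 0.0443  0.0002 -0.    ]
lens (0.5675652623176575, -0.12693175673484802) 0.035799238830804825 517 theta -103.95314108201246
```

{"op": "step_arm", "data": {"series": [{"rotation":[0,0,0.5],"xyz":[0.012,-0.087,0],"grip":24},{"rotation":[0,0,1],"xyz":[0.015,-0.174,0],"grip":24},{"rotation":[0,0,1],"xyz":[0.015,-0.174,0],"grip":24},{"rotation":[0,0,1],"xyz":[0.009,-0.174,0],"grip":24},{"rotation":[0,0,1],"xyz":[0.009,-0.174,0],"grip":24},{"rotation":[0,0,1],"xyz":[0.009,-0.174,0],"grip":24},{"rotation":[0,0,1],"xyz":[0.009,-0.174,0],"grip":24},{"rotation":[0,0,1],"xyz":[0.009,-0.174,0],"grip":24},{"rotation":[0,0,1],"xyz":[0.009,-0.174,0],"grip":24},{"rotation":[0,0,1],"xyz":[0.009,-0.174,0],"grip":24},{"rotation":[0,0,1],"xyz":[0.009,-0.174,0],"grip":24},{"rotation":[0,0,0],"xyz":[0,0,0],"grip":24}]}}

```text
time_s: 16.6
tcp_pos: [0.5545, -0.0208, 0.1471]
eef_rot: [0.0, 0.997, 0.079, -0.001]
contact_force: [-0.7, -2.6, -0.6]
width: 0.0239
gripper_force: 1.1
```

```bash
python3 -c "
from h import *
chk()"
```

```text
tcp [ 0.5545 -0.0208  0.1471] az theta -170.99045040116135 j6 2.9472882919232224 F [-0.7011 -2.6107 -0.5571]
axis in tool [ 0.0441  0.0006 -0.    ]
lens (0.4828207790851593, -0.0441594272851944) 0.035767633467912674 425 theta -165.25310799869968
```

Yaw limit is near (joint 6 at 2.95), so I re-take the bar with the tool turned half round.

{"op": "step_arm", "data": {"series": [{"rotation":[0,0,0],"xyz":[0,0.15,0],"grip":40},{"rotation":[0,0,0],"xyz":[0,0,0],"grip":40},{"rotation":[0,0,0],"xyz":[0,0,-0.4],"grip":40},{"rotation":[0,0,0],"xyz":[0,0,-0.9],"grip":40},{"rotation":[0,0,0],"xyz":[0,0,-0.9],"grip":40},{"rotation":[0,0,0],"xyz":[0,0,-0.4],"grip":40},{"rotation":[0,0,-0.5],"xyz":[0,0,0],"grip":40},{"rotation":[0,0,-1],"xyz":[0,0,0],"grip":40},{"rotation":[0,0,-1],"xyz":[0,0,0],"grip":40},{"rotation":[0,0,-1],"xyz":[0,0,0],"grip":40},{"rotation":[0,0,-1],"xyz":[0,0,0],"grip":40},{"rotation":[0,0,-1],"xyz":[0,0,0],"grip":40}]}}

```text
time_s: 17.85
tcp_pos: [0.5554, -0.0243, 0.2121]
eef_rot: [-0.0, 0.938, 0.347, -0.0]
contact_force: [0.1, 0.6, 0.4]
width: 0.0399
gripper_force: 0.0
```

{"op": "step_arm", "data": {"series": [{"rotation":[0,0,-1],"xyz":[0,0,0],"grip":40},{"rotation":[0,0,-1],"xyz":[0,0,0],"grip":40},{"rotation":[0,0,-1],"xyz":[0,0,0],"grip":40},{"rotation":[0,0,-1],"xyz":[0,0,0],"grip":40},{"rotation":[0,0,-1],"xyz":[0,0,0],"grip":40},{"rotation":[0,0,-1],"xyz":[0,0,0],"grip":40},{"rotation":[0,0,-1],"xyz":[0,0,0],"grip":40},{"rotation":[0,0,-1],"xyz":[0,0,0],"grip":40},{"rotation":[0,0,-1],"xyz":[0,0,0],"grip":40},{"rotation":[0,0,-1],"xyz":[0,0,0],"grip":40},{"rotation":[0,0,-1],"xyz":[0,0,0],"grip":40},{"rotation":[0,0,-1],"xyz":[0,0,0],"grip":40}]}}

```text
time_s: 19.05
tcp_pos: [0.5554, -0.0243, 0.2121]
eef_rot: [-0.0, 0.578, 0.816, 0.0]
contact_force: [-0.2, 0.8, -0.2]
width: 0.0404
gripper_force: 0.0
```

{"op": "step_arm", "data": {"series": [{"rotation":[0,0,-1],"xyz":[0,0,0],"grip":40},{"rotation":[0,0,-1],"xyz":[0,0,0],"grip":40},{"rotation":[0,0,-1],"xyz":[0,0,0],"grip":40},{"rotation":[0,0,-1],"xyz":[0,0,0],"grip":40},{"rotation":[0,0,-1],"xyz":[0,0,0],"grip":40},{"rotation":[0,0,-1],"xyz":[0,0,0],"grip":40},{"rotation":[0,0,-1],"xyz":[0,0,0],"grip":40},{"rotation":[0,0,-1],"xyz":[0,0,0],"grip":40},{"rotation":[0,0,-1],"xyz":[0,0,0],"grip":40},{"rotation":[0,0,-1],"xyz":[0,0,0],"grip":40},{"rotation":[0,0,-1],"xyz":[0,0,0],"grip":40},{"rotation":[0,0,-1],"xyz":[0,0,0],"grip":40}]}}

```text
time_s: 20.25
tcp_pos: [0.5555, -0.0243, 0.2121]
eef_rot: [-0.0, 0.016, 1.0, 0.0]
contact_force: [-0.3, 0.6, 0.0]
width: 0.04
gripper_force: 0.0
```

```bash
python3 -c "
from h import *
chk()"
```

```text
tcp [ 0.5555 -0.0243  0.2121] az theta -1.8371612398600634 j6 -0.011787841093864918 F [-0.3391  0.6071  0.0473]
axis in tool [-0.0424  0.0113 -0.    ]
lens (0.4868498146533966, -0.04507508873939514) 0.03839400038123131 490 theta -164.28294533818848
```

{"op": "step_arm", "data": {"series": [{"rotation":[0,0,-1],"xyz":[0,0,0],"grip":40},{"rotation":[0,0,-1],"xyz":[0,0,0],"grip":40},{"rotation":[0,0,-0.9],"xyz":[0,-0.06,0],"grip":40},{"rotation":[0,0,0],"xyz":[0,0,0.5],"grip":40},{"rotation":[0,0,0],"xyz":[0,0,0.8],"grip":40},{"rotation":[0,0,0],"xyz":[0,0,0.8],"grip":40},{"rotation":[0,0,0],"xyz":[0,0,0.5],"grip":24},{"rotation":[0,0,0],"xyz":[0,0,0],"grip":24},{"rotation":[0,0,0],"xyz":[0,0,0],"grip":24}]}}

```text
time_s: 21.2
tcp_pos: [0.5557, -0.0259, 0.1471]
eef_rot: [-0.0, -0.126, 0.992, 0.0]
contact_force: [1.4, 0.7, 0.6]
width: 0.0239
gripper_force: 0.0
```

```bash
python3 -c "
from h import *
chk()
K,T,p,d=cam('wrist');cv2.imwrite('pics/w6.png',p[...,::-1])"
```

```text
tcp [ 0.5557 -0.0259  0.1471] az theta 14.453381060416064 j6 -0.2987655011707198 F [1.4033 0.7324 0.6206]
axis in tool [-0.044   0.0005 -0.    ]
lens (0.4838261604309082, -0.04596367105841637) 0.035672809928655624 359 theta -164.26502365580384
```

View pics/w6.png

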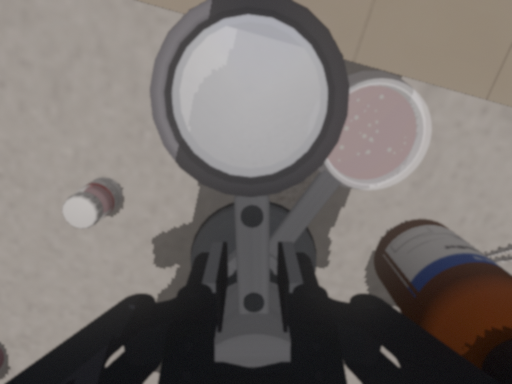

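Picture: bar caged between the fingers, lens at (250,95), dish at (378,133), vial upright at (85,205), tall bottle lower right. Continue clockwise towards the dish.

{"op": "step_arm", "data": {"series": [{"rotation":[0,0,0.5],"xyz":[-0.002,0.087,0],"grip":24},{"rotation":[0,0,1],"xyz":[-0.009,0.174,0],"grip":24},{"rotation":[0,0,1],"xyz":[-0.009,0.174,0],"grip":24},{"rotation":[0,0,1],"xyz":[-0.009,0.174,0],"grip":24},{"rotation":[0,0,1],"xyz":[-0.009,0.174,0],"grip":24},{"rotation":[0,0,1],"xyz":[-0.009,0.174,0],"grip":24},{"rotation":[0,0,0.5],"xyz":[-0.002,0.087,0],"grip":24},{"rotation":[0,0,0],"xyz":[0,0,0],"grip":24}]}}

```text
time_s: 22.1
tcp_pos: [0.5574, -0.0004, 0.1482]
eef_rot: [0.001, 0.173, 0.985, -0.0]
contact_force: [-0.8, -2.1, 1.0]
width: 0.0239
gripper_force: 1.0
```

```bash
python3 -c "
from h import *
chk()"
```

```text
tcp [ 0.5574 -0.0004  0.1482] az theta -19.891367616124498 j6 0.34689278637146714 F [-0.7528 -2.108   1.0275]
axis in tool [-0.0431  0.0007  0.0001]
lens (0.4790331721305847, 0.0013227653689682484) 0.03329291194677353 204 theta 172.26336718330163
```

```bash
cat >> h.py <<'E'
def lensw():
    t,q=pose();K,T,p,d=cam('wrist');W=cloud(K,T,d);A=np.array([.5982,-.0144])
    v=W[...,:2]-A;rr=np.hypot(v[...,0],v[...,1])
    m=(W[...,2]>.088)&(W[...,2]<.104)&(rr>.078)&(rr<.158)&(np.hypot(W[...,0]-.563,W[...,1]-.097)>.036);x=W[m][:,:2].astype(np.float32)
    c,rad=cv2.minEnclosingCircle(x);w=np.array(c)-A;print('wrist lens',c,rad,len(x),np.hypot(*w),'theta',np.degrees(np.arctan2(w[1],w[0])))
    return p
E
python3 -c "
from h import *
np.set_printoptions(precision=4,suppress=True)
lensw()
g=np.load('scene.npz');W=cloud(g['K'],g['T'],g['d'])
def c(z0,z1,cc,r_):
    m=(W[...,2]>z0)&(W[...,2]<z1)&(np.hypot(W[...,0]-cc[0],W[...,1]-cc[1])<r_);return m.sum(),cv2.minEnclosingCircle(W[m][:,:2].astype(np.float32))
print('scene dish',c(.036,.046,(.488,.024),.04),'shoulder',c(.066,.073,(.596,-.0145),.03))
"
```

```text
wrist lens (0.48684418201446533, 0.013655958697199821) 0.03763255849480629 11585 0.11483577411959436 theta 165.8587178303971
scene dish (np.int64(632), ((0.4873717427253723, 0.02292267233133316), 0.03141579404473305)) shoulder (np.int64(226), ((0.5955101251602173, -0.012867076322436333), 0.02611135132610798))
```

{"op": "step_arm", "data": {"series": [{"rotation":[0,0,0.4],"xyz":[-0.001,0.07,0],"grip":24},{"rotation":[0,0,0.45],"xyz":[-0.001,0.08,0],"grip":24},{"rotation":[0,0,0],"xyz":[0,0,0],"grip":24},{"rotation":[0,0,0],"xyz":[0,0,0],"grip":24}]}}

```text
time_s: 22.6
tcp_pos: [0.5586, 0.0032, 0.1475]
eef_rot: [0.0, 0.214, 0.977, 0.0]
contact_force: [0.3, -2.3, 0.6]
width: 0.0238
gripper_force: 1.0
```

```bash
python3 -c "
from h import *
lensw();print(pose()[0])"
```

```text
wrist lens (0.48977524042129517, 0.02290678396821022) 0.03777272626757622 11725 0.11466352785323955 theta 161.01268784938756
[0.55853375 0.0031756  0.14740049]
```

{"op": "step_arm", "data": {"series": [{"rotation":[0,0,0],"xyz":[0,-0.1,0],"grip":34},{"rotation":[0,0,0],"xyz":[0,-0.05,0],"grip":34},{"rotation":[0,0,0],"xyz":[0,0,-0.3],"grip":34},{"rotation":[0,0,0],"xyz":[0,0,-0.8],"grip":34},{"rotation":[0,0,0],"xyz":[0,0,-0.9],"grip":34},{"rotation":[0,0,0],"xyz":[0,0,-0.9],"grip":34},{"rotation":[0,0,0],"xyz":[0,0,-0.9],"grip":34},{"rotation":[0,0,0],"xyz":[0,0,-0.9],"grip":34},{"rotation":[0,0,0],"xyz":[0,0,-0.9],"grip":34},{"rotation":[0,0,0],"xyz":[0,-0.8,0],"grip":34},{"rotation":[0,0,0],"xyz":[0,-0.9,0],"grip":34},{"rotation":[0,0,0],"xyz":[0,-0.9,0],"grip":34}]}}

```text
time_s: 23.85
tcp_pos: [0.5293, -0.0594, 0.2879]
eef_rot: [0.0, 0.214, 0.977, 0.0]
contact_force: [-0.4, -1.2, -0.3]
width: 0.0341
gripper_force: 0.0
```

{"op": "step_arm", "data": {"series": [{"rotation":[0,0,0],"xyz":[0.2,-0.9,0],"grip":34},{"rotation":[0,0,0],"xyz":[0.2,-0.9,0],"grip":34},{"rotation":[0,0,0],"xyz":[0.2,-0.9,0],"grip":34},{"rotation":[0,0,0],"xyz":[0.2,-0.9,0],"grip":34},{"rotation":[0,0,0],"xyz":[0.2,-0.9,0],"grip":34},{"rotation":[0,0,0],"xyz":[0.2,-0.9,0],"grip":34},{"rotation":[0,0,0],"xyz":[0.2,-0.6,0],"grip":34},{"rotation":[0,0,0],"xyz":[0,0,0],"grip":34}]}}

```text
time_s: 24.65
tcp_pos: [0.434, -0.1816, 0.2878]
eef_rot: [0.0, 0.215, 0.977, -0.0]
contact_force: [0.2, -0.9, 0.3]
width: 0.0342
gripper_force: 0.0
```

Run:
```python
from h import *
K,T,p,d=chk()
cv2.imwrite('pics/top9.png',cv2.resize(p[100:300,100:400,::-1],None,fx=2.5,fy=2.5))
W=cloud(K,T,d);f=np.load('top.npz');W0=cloud(f['K'],f['T'],f['d'])
for n,z0,z1,c,r_ in(('tall',.09,.13,(.563,.096),.035),('vial',.03,.05,(.5705,-.1246),.02),('side',.06,.1,(.7326,-.207),.03),('hub',.1,.118,(.596,-.0145),.035)):
    for w in(W0,W):
        m=(w[...,2]>z0)&(w[...,2]<z1)&(np.hypot(w[...,0]-c[0],w[...,1]-c[1])<r_);print(n,m.sum(),w[m].mean(0),np.median(w[m][:,2]))
```

```text
tcp [ 0.434  -0.1816  0.2878] az theta -24.864839313530567 j6 0.037692913731784544 F [ 0.1652 -0.9312  0.3299]
axis in tool [-0.0787  0.2207  0.0001]
lens (0.48804497718811035, 0.01995469257235527) 0.038460493087768555 639 theta 162.22191955848206
tall 193 [0.563  0.0956 0.1131] 0.11628193363263539
tall 192 [0.5631 0.0955 0.1132] 0.11615031739029852
vial 55 [ 0.5704 -0.1246  0.0385] 0.03877200164673977
vial 54 [ 0.5704 -0.1248  0.0387] 0.03912043359722861
side 117 [ 0.7326 -0.2071  0.0752] 0.0801474983140451
side 107 [ 0.733  -0.2063  0.0765] 0.08029242052994412
hub 57 [ 0.595  -0.0157  0.1089] 0.10895021241039593
hub 380 [ 0.5941 -0.0141  0.1088] 0.10886657499786606
```

View pics/top9.png

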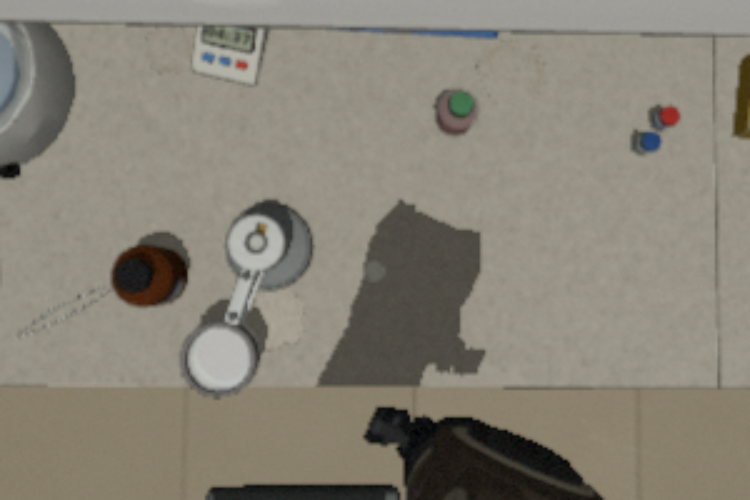

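The picture shows the hub home on the spindle at (257,242), with the key at (262,228) in its keyway. The lens is over the dish at (220,357), about 3 mm off, and the bottles and vial have not moved. Handing in.

```bash
python3 -c "
from h import *
print(workorder.close_job())"
```

```text
the job is handed in; nothing more can be done
None
```

The lens arm is keyed and fully home on the spindle. It was swung clockwise, clear of the tall bottle, to about 3 mm from the dish centre and let go; neither bottle nor the vial moved, and the job is handed in at about 25 s.

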